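# Make up label trays for the counter scales

### The arm

A 6-joint arm with a two-finger parallel gripper is mounted at the origin on a cart in front of the work surface, level with it; the furniture and walls round the work are solid. World frame = base frame: x ahead of the robot, y to its left, z up, the work surface at z = 0. Lengths are in mm, angles in rad, forces in N, time in s.
With the tool pointing down it reaches from about 400 to 825 mm from the base axis. Payload 7 kg.
Tool frame: the origin (TCP) lies at the very end of the fingers, on their centre line; the grasp point (between the pads) lies 19 mm behind it; z points along the fingers, y is the line along which they close (so a half turn about z gives the same grasp; the last joint's range is limited). The gripper opens to 88 mm and grips with 3 to 60 N. Pads are 19 mm wide; open, the fingers measure 130 mm over their backs; the gripper's body (78 mm by 193 mm) begins 47 mm behind the grasp point.
Start: joints at [1.526, 0.359, 0.012, 0, -1.224, -0.288], TCP at [220.524, 637.938, 226.561] pointing down, gripper open.
Joint ranges: [-3.07, 3.07], [-1.43, 2.12], [-1.02, 1.25], [-3.03, 1.67], [-3.05, -0], [-3.03, 3.03]. Speed limits (rad/s): [2.39, 2.39, 3.01, 3.14, 3.14, 3.14].

### API

Orientations are given as a unit quaternion [x, y, z, w].
In Python, from plant import bot gives the robot as it stands. Calls block until the motion is done:
- bot.move_ptp(position, orientation): joint-space move of the TCP to a pose.
- bot.line_to(position, velocity=150, ori=None): straight line of the TCP; ori=None keeps the orientation; velocity is the mean speed in mm/s.
- bot.move_joints(angles): joint-space move.
- bot.move_gripper(opening, force=None): finger opening in mm; force is the grip in N (None keeps the last); returns when the fingers have stopped.
- bot.pause(seconds).
- bot.solve_ik(position, orientation): joint angles nearest the present ones, or None.
- bot.read_state(): the state.
- bot.camera(name): name is "side" or "top" or "wrist"; returns the picture (480x640x3 uint8, red, green, blue); there is no depth.
- bot.get_calibration(name): a dict with "fx", "fy", "cx", "cy" (pixels), "distortion" ([k1, k2, p1, p2, k3] as OpenCV has them; the pictures are not rectified), "view" (4x4, takes a point from world to camera coordinates); the wrist camera has in their place "T_tool_cam" (4x4, takes a point from camera to tool coordinates, whose origin is the TCP and whose axes are the flange's). Camera axes: x right, y up, looking along -z (the intrinsics and any distortion apply to the point x, -y, -z); pixel columns grow to the right and rows downward; lengths in mm; the calibration is good to about 2 mm. A picture is of the moment at which its call begins: read the wrist's pose just before it. get_calibration takes no time and is no camera call.
A pose or a line that the arm cannot do raises bot.Unreachable and nothing moves.
- bot.close_job(): hands the job in; it is judged then, once.
The state is a dict: "t": time; "joint_pos": joint angles; "qvel": joint speeds; "tau": joint torques, N m; "tcp_pos": TCP position; "eef_rot": TCP orientation; "contact_force": force on the tool from outside, world axes, zero at the start; "moment": the same for the moment, N m; "width": finger opening in mm; "finger_force": force on a finger pad.
Only numpy, scipy, OpenCV 4.12 (cv2) and the standard library are available. Lean on these libraries where they do the work, as an engineer would, in place of code of your own. Each camera call takes 0.05 s, during which the arm holds its last target. There are 200 camera calls.

### The job

Before opening, make up a label tray for each counter scale: the bamboo trays lie flat between the ribs of the low metal rack, so push each one out over the rack's front edge until it overhangs enough to pinch, without letting it tip or fall off, and lay it flat and lengthwise on the middle of a cork rest of the green board, one tray to a rest. Pick label rolls out of the cluttered blue crate and stand one upright in the middle of every tray; leave spare rolls, the tins and the timer in the crate, and do not shift the bottle and the tin behind the rack.

Things in the scene. Friction and masses are not known exactly. Their poses are not given: they have to be found in the camera images.
- tray_rack: low grey metal rack, fixed. Origin: centre of its footprint on the worktop; +x from its front edge (facing the robot) to its rear, +y left. Deck 200 mm deep (x -100 to +100), 256 wide, top 60 mm above the worktop. Three lanes along x at y = -84, 0, +84 mm, each 76 wide between full-depth ribs 14 mm high (2 mm above a tray's top). Lanes are open at front and rear, no stop or lip.
- crate: open blue plastic oddments crate, 345 x 250 mm outside, 60 mm high, walls and floor 6 mm, fixed. Origin: centre of its underside on the worktop; x along its 345 mm length, z up.
- board: thin green set-out board, 370 x 170 x 4 mm, fixed. Origin: centre of its underside; x along its length, z up. It carries three brown cork rests 120 mm apart along x, each 50 mm along x, 120 mm along y, top 16 mm above the worktop.
- rest0 (a point): centre of the top of the cork rest at board x = -120 mm; axes as the board's
- rest1 (a point): centre of the top of the cork rest at board x = 0 mm; axes as the board's
- rest2 (a point): centre of the top of the cork rest at board x = 120 mm; axes as the board's
- tray_a: small bamboo tray, a flat solid slab 70 x 140 x 12 mm, about 0.1 kg (all alike). Origin: centre of its underside; y along its 140 mm length, z up. It starts on the rack's deck in one lane, its length along the lane, its front end 0 to 35 mm behind the rack's front edge. Absent in some starts.
- tray_b: small bamboo tray, a flat solid slab 70 x 140 x 12 mm, about 0.1 kg (all alike). Origin: centre of its underside; y along its 140 mm length, z up. It starts on the rack's deck in one lane, its length along the lane, its front end 0 to 35 mm behind the rack's front edge. Absent in some starts.
- tray_c: small bamboo tray, a flat solid slab 70 x 140 x 12 mm, about 0.1 kg (all alike). Origin: centre of its underside; y along its 140 mm length, z up. It starts on the rack's deck in one lane, its length along the lane, its front end 0 to 35 mm behind the rack's front edge. Absent in some starts.
- roll_a: roll of scale labels standing on end, paper with a brown core, white, 61 mm across, 40 mm high, about 0.09 kg. Origin: centre of its lower end; z along its axis. It starts in the crate.
- roll_b: roll of scale labels standing on end, paper with a brown core, cream, 61 mm across, 40 mm high, about 0.09 kg. Origin: centre of its lower end; z along its axis. It starts in the crate.
- roll_c: roll of scale labels standing on end, paper with a brown core, white, 61 mm across, 40 mm high, about 0.09 kg. Origin: centre of its lower end; z along its axis. It starts in the crate.
- tin_1: small green and gold food tin, 75 mm across, 58 mm high, standing loose in the crate. Origin: centre of its underside; z up.
- tin_2: small green and gold food tin, 75 mm across, 58 mm high, standing loose in the crate. Origin: centre of its underside; z up.
- kitchen_timer: round kitchen timer, white with a red top, 58 mm across, 46 mm high, loose in the crate. Origin: centre of its underside; z up.
- squeeze_bottle: bystander: sauce squeeze bottle with a white cap, 50 x 81 mm, 199 mm tall, standing behind the rack. Origin: centre of its underside; z up.
- small_tin: bystander: green and gold food tin like those in the crate, 75 mm across, 58 mm high, standing behind the rack. Origin: centre of its underside; z up.
Things that resemble listed ones, but are neither listed nor needed, are in the scene too. What is shaped like the roll_a but pink or purple is not meant.

How it is judged:
By the outcome, as a careful person would: the job done as asked, in the order asked, and still so for the second after the job is handed in, with the robot touching nothing.
Of tray_a, tray_b, tray_c only 2 to 3 are there at a start; the rules pass over those that are not, and their reading is None.
At some moment in a run one of tin_1, tin_2, kitchen_timer may be knocked a few centimetres aside while the robot is not near it.
It also fails if it takes over 210 s, if anything falls off the work surface, if the arm or the gripper's body presses on something with over 40 N, if the wrist force passes 120 N, or if a joint passes its speed limit or range.

## Working session

There is one attempt and no reset: what is moved stays moved. The work goes in short steps, each a Python script; the robot and the scene stay as the last script left them, time stands still between calls to the robot, and variables do not carry over. Pictures are saved under pics/ and viewed, at most 14 in all, crops included, and the job is handed in when it is done.

```bash
ls; mkdir -p pics
python3 - <<'E'
from plant import bot
import cv2
for n in("top","side"):
    im=bot.camera(n); cv2.imwrite(f"pics/{n}0.png",im[:,:,::-1]); print(n,bot.get_calibration(n))
s=bot.read_state(); print(s)
print(bot.get_calibration("wrist"))
E
```

```text
pics
top {'fx': 459.6288534196343, 'fy': 459.6288534196343, 'cx': 319.97103483675426, 'cy': 244.70640110816376, 'distortion': array([-0.11434048,  0.        ,  0.        ,  0.        ,  0.        ]), 'view': array([[ 4.33398570e-02, -9.99058592e-01, -1.89362433e-03,
        -7.82364016e+00],
       [ 9.78270258e-01,  4.20532308e-02,  2.03024204e-01,
        -5.69337786e+02],
       [-2.02753442e-01, -1.06515163e-02,  9.79171888e-01,
        -1.17712708e+03],
       [ 0.00000000e+00,  0.00000000e+00,  0.00000000e+00,
         1.00000000e+00]])}
side {'fx': 560.9758254806713, 'fy': 560.9758254806713, 'cx': 327.5294883616833, 'cy': 230.84038030423346, 'distortion': array([-0.09275231,  0.        ,  0.        ,  0.        ,  0.        ]), 'view': array([[ 8.61893155e-01, -5.06655637e-01,  2.09822431e-02,
        -5.16003800e+02],
       [ 2.60701185e-01,  4.78221062e-01,  8.38653390e-01,
        -2.12810342e+02],
       [-4.34942618e-01, -7.17359521e-01,  5.44261185e-01,
        -1.34910840e+03],
       [ 0.00000000e+00,  0.00000000e+00,  0.00000000e+00,
         1.00000000e+00]])}
{'t':
[... 528 characters left out ...]
': array([0.40816498, 0.29222114, 0.03427508]), 'moment': array([-0.00983967, -0.05697031, -0.0222103 ]), 'finger_force': 0.0, 'width': 87.07568130723465}
{'fx': 360.1733499573227, 'fy': 360.1733499573227, 'cx': 314.51724697374243, 'cy': 238.4193068721708, 'distortion': array([-0.02700823,  0.        ,  0.        ,  0.        ,  0.        ]), 'T_tool_cam': array([[ 1.58376942e-03,  9.63823697e-01,  2.66535876e-01,
         7.11547981e+01],
       [ 9.99998735e-01, -1.48663718e-03, -5.66194954e-04,
         2.10567152e-01],
       [-1.49469971e-04,  2.66536435e-01, -9.63824832e-01,
        -1.58792432e+02],
       [ 0.00000000e+00,  0.00000000e+00,  0.00000000e+00,
         1.00000000e+00]])}
```

View pics/top0.png

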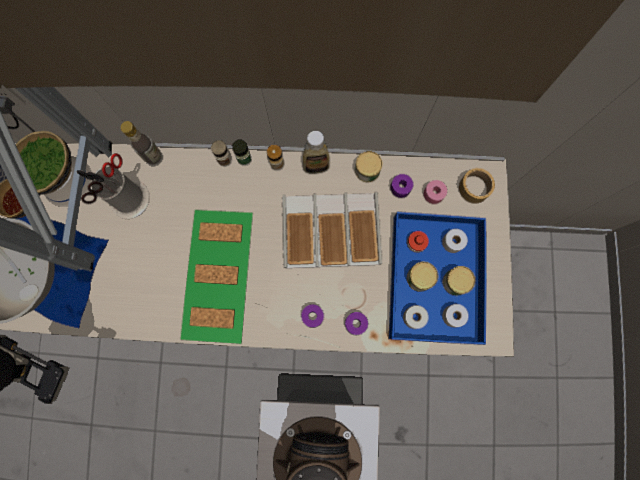

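View pics/side0.png

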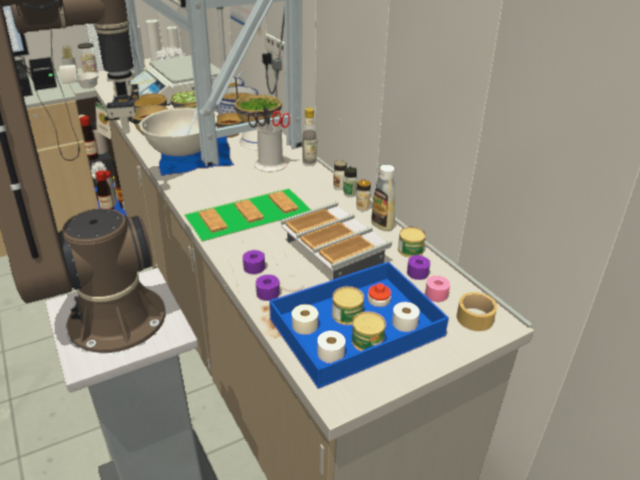

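The top view shows three trays in the rack at about (300,238), (332,239) and (363,236). The rests are at (220,232), (216,274) and (212,318), and the rolls at (456,240), (416,317) and (457,315). The side view agrees. Next I'll measure these by mask.

```bash
cat > h.py <<'E'
from plant import bot
import cv2, numpy as np
from scipy.spatial.transform import Rotation as R
def cam(n):
    """image, K, dist, world<-cv-camera rotation and camera centre"""
    c=bot.get_calibration(n)
    if n=="wrist":
        s=bot.read_state(); T=np.eye(4); T[:3,:3]=R.from_quat(s["eef_rot"]).as_matrix(); T[:3,3]=s["tcp_pos"]
        W=T@c["T_tool_cam"]
    else: W=np.linalg.inv(c["view"])
    im=bot.camera(n)
    K=np.array([[c["fx"],0,c["cx"]],[0,c["fy"],c["cy"]],[0,0,1]])
    return im,(K,np.array(c["distortion"]),W[:3,:3]@np.diag([1,-1,-1]),W[:3,3])
def onplane(px,C,z):
    K,D,Rm,o=C
    u=cv2.undistortPoints(np.float64(px).reshape(-1,1,2),K,D).reshape(-1,2)
    d=np.c_[u,np.ones(len(u))]@Rm.T
    return (o+d*((z-o[2])/d[:,2])[:,None])[:,:2]
def project(P,C):
    K,D,Rm,o=C
    return cv2.projectPoints((np.float64(P).reshape(-1,3)-o)@Rm,np.zeros(3),np.zeros(3),K,D)[0].reshape(-1,2)
def blobs(mask,amin,amax=1e9,k=3):
    mask=cv2.morphologyEx(mask.astype(np.uint8)*255,cv2.MORPH_OPEN,np.ones((k,k)))
    cs,_=cv2.findContours(mask,cv2.RETR_EXTERNAL,cv2.CHAIN_APPROX_NONE)
    return [c.reshape(-1,2).astype(float) for c in cs if amin<cv2.contourArea(c)<amax]
def rect(pts):
    """centre, (long, short), yaw of long side in (-90,90] deg"""
    (c,(w,h),a)=cv2.minAreaRect(np.float32(pts))
    if w<h: w,h,a=h,w,a+90
    return np.array(c),(w,h),(a+89.999)%180-89.999
def down(yaw):
    """tool pointing down, its y axis along world direction yaw (rad)"""
    y=np.array([np.cos(yaw),np.sin(yaw),0]); z=np.array([0,0,-1.]); x=np.cross(y,z)
    return R.from_matrix(np.c_[x,y,z]).as_quat()
E
python3 - <<'E'
from h import *
im,C=cam("top")
hsv=cv2.cvtColor(im,cv2.COLOR_RGB2HSV);H,S,V=[hsv[:,:,i].astype(int) for i in range(3)]
np.set_printoptions(precision=1,suppress=True)
for p in [(300,238),(332,239),(362,236),(220,232),(213,318),(456,232),(416,310),(417,240),(423,275),(400,300),(230,250),(368,165)]: print(p,hsv[p[1],p[0]])
def show(nm,m,z,amin,amax=1e9,roi=(0,640,0,480)):
    k=np.zeros(m.shape,bool);k[roi[2]:roi[3],roi[0]:roi[1]]=1
    for b in blobs(m&k,amin,amax):
        c,s,a=rect(onplane(b,C,z)); print(nm,b.mean(0),'world',c,np.array(s),'yaw %.1f'%a)
wood=(H>5)&(H<20)&(S>90)
show("tray",wood,72,500,3000,(280,385,190,275))
show("rest",wood,16,300,3000,(185,255,205,345))
show("board",(H>50)&(H<75)&(S>150),4,2000,20000,(170,265,200,350))
show("crate",(H>105)&(H<125)&(S>150),60,2000,30000,(380,500,200,350))
show("roll",(S<70)&(V>140),46,150,2000,(398,482,222,335))
show("tin",(H>18)&(H<35)&(S>60),64,150,2000,(398,482,222,335))
show("timer",((H<6)|(H>174))&(S>150),50,60,2000,(398,482,222,335))
show("smalltin",(H>18)&(H<35)&(S>60),58,150,2000,(350,390,145,185))
E
python3 - <<'E'
import cv2
a=cv2.imread('pics/top0.png')[140:350,175:500]
cv2.imwrite('pics/c0.png',cv2.resize(a,None,fx=2.4,fy=2.4,interpolation=cv2.INTER_CUBIC))
E
```

```text
(300, 238) [ 14 134 124]
(332, 239) [ 13 140 122]
(362, 236) [ 13 145 118]
(220, 232) [ 14 140 162]
(213, 318) [ 14 136 150]
(456, 232) [124  10 185]
(416, 310) [ 35   8 182]
(417, 240) [  5 191 180]
(423, 275) [ 24  99 180]
(400, 300) [109 180 157]
(230, 250) [ 66 167 130]
(368, 165) [ 21 107 181]
tray [332.2 239. ] world [584.4 -15.6] [138.   69.3] yaw 4.9
tray [299.5 238.4] world [582.8  71.8] [137.2  67.2] yaw 3.3
tray [362.9 235.9] world [596.4 -97. ] [138.2  70. ] yaw 5.5
rest [211.9 317.4] world [364.  302.9] [119.   48.1] yaw 88.8
rest [216. 274.] world [483.  301.1] [118.5  48.9] yaw 89.4
rest [220.5 232. ] world [602.7 299.5] [117.6  49.5] yaw 89.7
board [214.5 285.2] world [483.  302.1] [363.9 165.4] yaw -0.6
crate [440.6 279.7] world [ 495.9 -303.9] [340.9 254.2] yaw -1.5
roll [416.7 316.4] world [ 387.5 -247.2] [58.3 56.3] yaw 0.7
roll [456.9 315. ] world [ 396.3 -355. ] [58.9 57.2] yaw -0.1
roll [456.2 239.2] world [ 604.  -357.3] [59.4 56.3] yaw -87.6
tin [459.9 279.4] world [ 488.4 -361.5] [74.3 69.8] yaw -88.0
tin [422.3 275.4] world [ 495.1 -259.3] [72.7 69.6] yaw -87.7
timer [417.9 240.5] world [ 593.8 -248.8] [53.4 51.9] yaw 65.0
smalltin [368.7 163.7] world [ 806.2 -109.2] [71.9 70.6] yaw 2.7
```

View pics/c0.png

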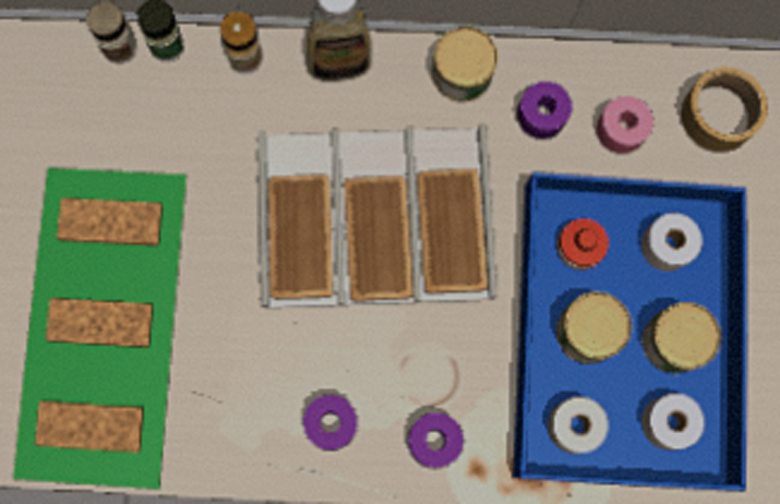

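Run:
```python
from h import *
np.set_printoptions(precision=2,suppress=True)
c=bot.get_calibration("top");W=np.linalg.inv(c["view"])
C=(np.array([[c["fx"],0,c["cx"]],[0,c["fy"],c["cy"]],[0,0,1]]),c["distortion"],W[:3,:3]@np.diag([1,-1,-1]),W[:3,3])
px=np.array([(264,305),(493,300),(262,130),(485,126)])/2.4+[175,140]
w=onplane(px,C,74);print(w, np.degrees(np.arctan2(*(w[2]-w[0])[::-1])),np.degrees(np.arctan2(*(w[3]-w[1])[::-1])),np.linalg.norm(w[2]-w[0]),np.linalg.norm(w[1]-w[0]))
for nm,p in dict(push=(670,0,66),over=(520,0,300),grab=(505,0,52),rest_near=(364,270,8),rest_far=(603,330,8),r1=(387,-247,15),r3=(604,-357,15)).items():
  for y in (-90,0,90,180): print(nm,y,bot.solve_ik(p,down(np.radians(y))))
bot.move_ptp((520,-10,300),down(np.radians(94.5)))
im,C=cam("wrist");cv2.imwrite("pics/w0.png",im[:,:,::-1]);print(bot.read_state()["tcp_pos"],bot.read_state()["t"])
np.save("w0.npy",np.array(C,dtype=object),allow_pickle=True)
```

```text
[[ 501.92  105.85]
 [ 518.2  -144.88]
 [ 702.07  120.02]
 [ 717.8  -132.66]] 4.048872992749069 3.504530164605906 200.6453105589396 251.26325216662073
push -90 [ 0.29  0.48 -0.19  0.   -0.9   1.28]
push 0 [ 0.29  0.48 -0.19  0.   -0.9   2.85]
push 90 [ 0.29  0.48 -0.19  0.   -0.9  -1.86]
push 180 [ 0.29  0.48 -0.19  0.   -0.9  -0.29]
over -90 [ 0.38  0.06 -0.21  0.   -1.31  1.19]
over 0 [ 0.38  0.06 -0.21  0.   -1.31  2.76]
over 90 [ 0.38  0.06 -0.21  0.   -1.31 -1.95]
over 180 [ 0.38  0.06 -0.21  0.   -1.31 -0.38]
grab -90 [ 0.39  0.27 -0.58  0.   -0.72  1.18]
grab 0 [ 0.39  0.27 -0.58  0.   -0.72  2.75]
grab 90 [ 0.39  0.27 -0.58  0.   -0.72 -1.96]
grab 180 [ 0.39  0.27 -0.58  0.   -0.72 -0.39]
rest_near -90 [ 1.08  0.27 -0.73  0.   -0.56  0.5 ]
rest_near 0 [ 1.08  0.27 -0.73  0.   -0.56  2.07]
rest_near 90 [ 1.08  0.27 -0.73 -0.   -0.56 -2.65]
rest_near 180 [ 1.08  0.27 -0.73  0.   -0.56 -1.08]
rest_far -90 [ 0.78  0.57 -0.19  0.   -0.81  0.79]
rest_far 0 [ 0.78  0.57 -0.19  0.   -0.81  2.36]
rest_far 90 [ 0.78  0.57 -0.19  0.   -0.81 -2.35]
rest_far 180 [ 0.78  0.57 -0.19  0.   -0.81 -0.78]
r1 -90 [-0.14  0.27 -0.71  0.   -0.59  1.71]
r1 0 [-0.14  0.27 -0.71 -0.   -0.59 -3.  ]
r1 90 [-0.14  0.27 -0.71  0.   -0.59 -1.43]
r1 180 [-0.14  0.27 -0.71  0.   -0.59  0.14]
r3 -90 [-0.26  0.58 -0.15  0.   -0.84  1.83]
r3 0 [-0.26  0.58 -0.15  0.   -0.84 -2.88]
r3 90 [-0.26  0.58 -0.15  0.   -0.84 -1.31]
r3 180 [-0.26  0.58 -0.15  0.   -0.84  0.26]
[520.11  -9.41 299.82] 2.7417
```

View pics/w0.png

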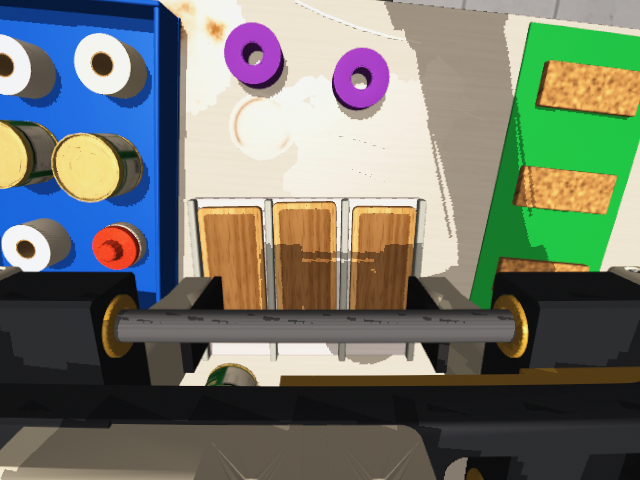

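The wrist view shows the tray fronts at rows 203–208, columns 198–265, 272–338 and 350–417. The rack's outer rib ends are near (193,200) and (423,200). I'll check these against the top camera.

Run:
```python
from h import *
np.set_printoptions(precision=1,suppress=True)
im=cv2.imread("pics/w0.png")[:,:,::-1].copy();C=tuple(np.load("w0.npy",allow_pickle=True));C=(C[0].astype(float),C[1].astype(float),C[2].astype(float),C[3].astype(float))
hsv=cv2.cvtColor(im,cv2.COLOR_RGB2HSV);H,S,V=[hsv[:,:,i].astype(int) for i in range(3)]
print("rack corners",onplane([(193,200),(423,200),(208,360),(438,362)],C,74))
wood=(H>5)&(H<24)&(S>70)
k=np.zeros(H.shape,bool);k[195:272,195:420]=1
for b in blobs(wood&k,500):
    w=onplane(b,C,72);c,s,a=rect(w);print("tray px",b.min(0),b.max(0),"ctr",c,np.array(s),a)
k[:]=0;k[50:250,500:640]=1
for b in blobs(wood&k,500): c,s,a=rect(onplane(b,C,16));print("rest",c,np.array(s),a)
k[:]=0;k[20:280,0:150]=1
for b in blobs((S<50)&(V>190)&k,500): c,s,a=rect(onplane(b,C,46));print("roll",b.mean(0),c,np.array(s),a)
```

```text
rack corners [[ 521.7 -140.8]
 [ 501.6  106.6]
 [ 719.1 -124.5]
 [ 699.1  158. ]]
tray px [350. 206.] [416. 271.] ctr [549.4  69.2] [75.3 70.9] 4.60773229598999
tray px [197. 206.] [264. 271.] ctr [563.3 -99.1] [75.8 71.4] 5.368338108062744
tray px [272. 201.] [336. 271.] ctr [554.1 -17.7] [81.1 70. ] 5.571392059326172
rest [482.5 299.7] [124.   49.4] 89.52352142333984
rest [363.2 301.1] [123.9  50.2] 89.36959838867188
roll [ 25.7 248. ] [ 602.3 -356.4] [59.5 57.4] -85.09844732284546
roll [12.6 65.9] [ 397.5 -342.6] [60.4 33.1] -7.23461151123044
roll [101.9  63.3] [ 388.1 -246.4] [60.  59.1] -4.38903045654294
```

```bash
cat >> h.py <<'E'
RY=np.radians(4.7); D=np.array([np.cos(RY),np.sin(RY)]); QR=down(np.pi/2+RY)
FRONT=np.array([511.7,-18.0])          # mid point of the rack's front edge
def p3(xy,z): return [float(xy[0]),float(xy[1]),float(z)]
def look_tray(lat,name=None,out=15):
    """stand over the overhang of the lane, measure overhang, lateral centre, yaw"""
    e=FRONT+lat*np.array([-D[1],D[0]])
    bot.line_to(p3(e-out*D,200),250)
    im,C=cam("wrist")
    if name: cv2.imwrite(name,im[:,:,::-1])
    hsv=cv2.cvtColor(im,cv2.COLOR_RGB2HSV);H,S,V=[hsv[:,:,i].astype(int) for i in range(3)]
    m=(H>5)&(H<24)&(S>70)
    q=project(np.c_[[e+20*D*i+j*np.array([-D[1],D[0]]) for i,j in((-3.8,-60),(-3.8,60),(1,60),(1,-60))],[72]*4],C)
    k=np.zeros(H.shape,np.uint8);cv2.fillConvexPoly(k,np.int32(q),1)
    b=max(blobs(m&(k>0),300),key=len)
    w=onplane(b,C,72)-FRONT; a=w@D; l=w@np.array([-D[1],D[0]])
    f=np.percentile(a,1); s=l[(a<-5)&(a>f+8)] if f<-20 else l
    return -f,(s.min()+s.max())/2,s.max()-s.min()
E
python3 - <<'E'
from h import *
lat=0; N=np.array([-D[1],D[0]])
bot.move_gripper(0)
front=3.0                       # tray front behind edge, mean of two views
rear=front+140
def P(a,z): return p3(FRONT+a*D+lat*N,z)
bot.line_to(P(rear+25,260),250,ori=QR); bot.line_to(P(rear+25,66),150)
print(bot.read_state()["contact_force"])
bot.line_to(P(140-45+10,66),40)
print(bot.read_state()["contact_force"])
bot.line_to(P(140-45+25,66),80);bot.line_to(P(140-45+25,200),200)
print(look_tray(lat,"pics/w1.png"),bot.read_state()["t"],bot.read_state()["tcp_pos"])
E
```

```text
[-0.92453195 -0.99093006  0.46604221]
[-0.25940821  0.18037205  0.01567635]
(np.float64(47.707461931973945), np.float64(-1.7242366342792117), np.float64(69.77158513899744)) 10.0417 [497.03654228 -19.17798557 199.4883504 ]
```

View pics/w1.png

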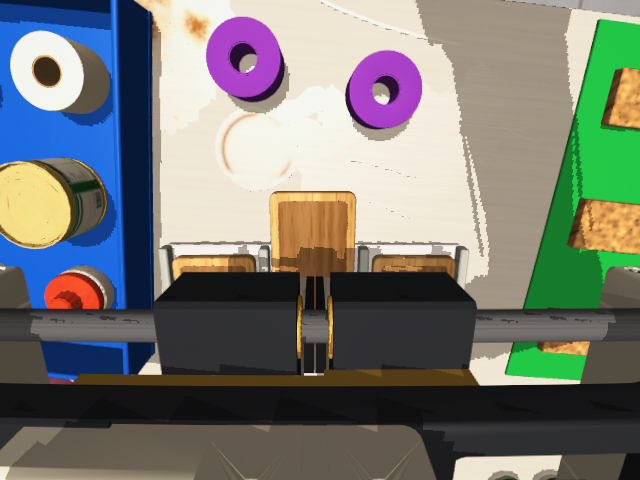

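The middle tray now overhangs by about 48 mm with its front at row 192, straight in its lane. I'll grasp it and place it.

```bash
cat >> h.py <<'E'
N=np.array([-D[1],D[0]])
BY=np.radians(-0.75); BX=np.array([np.cos(BY),np.sin(BY)]); BN=np.array([-BX[1],BX[0]]); QB=down(np.pi+BY)
REST=[np.array([363.7,302.]),np.array([482.8,300.6]),np.array([602.1,299.2])]
def grab_place(f,l,rest,out=16):
    """f overhang, l lateral centre of the tray; gripper stands above the overhang"""
    xy=FRONT-out*D+l*N; g=70-(f-out)
    bot.move_gripper(88,40); bot.line_to(p3(xy,140),200,ori=QR); bot.line_to(p3(xy,52),80)
    bot.move_gripper(60,40); s=bot.read_state(); print("grip",s["width"],s["finger_force"])
    bot.line_to(p3(xy,66),40); bot.line_to(p3(xy-30*D,170),150)
    t=REST[rest]-g*BN
    bot.move_ptp(p3(t,110),QB)
    s=bot.read_state(); print("carry",s["width"],s["tcp_pos"])
    bot.line_to(p3(t,30),120); bot.line_to(p3(t,8.6),30)
    print("down",bot.read_state()["contact_force"])
    bot.move_gripper(88); bot.line_to(p3(t,110),150); print("t",bot.read_state()["t"])
E
python3 - <<'E'
from h import *
f,l,w=look_tray(0); print(f,l)
grab_place(f,l,2)
im,C=cam("wrist");cv2.imwrite("pics/w2.png",im[:,:,::-1])
E
```

```text
47.92353578437506 -1.7365128248223627
grip 69.59729523187534 40.00039100646973
carry 69.65981151638935 [601.2961229  260.2858927  109.47570437]
down [ 0.61479426 -0.16064164 -1.07807407]
t 19.6083
```

View pics/w2.png

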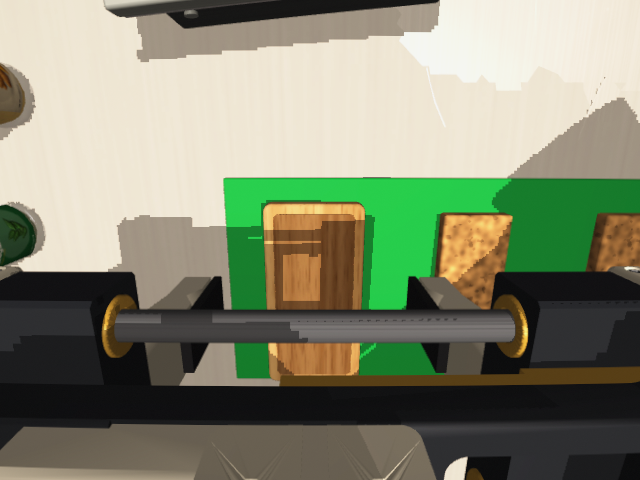

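The tray lies squarely on rest2, with its end about 10 mm past the cork. Now the other two.

Run:
```python
from h import *
for lat,rest in((84,1),(-84,0)):
    def P(a,z): return p3(FRONT+a*D+lat*N,z)
    bot.line_to(p3(bot.read_state()["tcp_pos"],200),250)
    bot.move_ptp(P(172,200) if False else P(60,260),QR); bot.move_gripper(0)
    bot.line_to(P(173,260),250); bot.line_to(P(173,66),150)
    bot.line_to(P(105,66),45); bot.line_to(P(120,66),80); bot.line_to(P(120,200),250)
    f,l,w=look_tray(lat,f"pics/look{rest}.png"); print("lane",lat,f,l,w)
    assert 42<f<56 and abs(l-lat)<6 and 66<w<74
    grab_place(f,l,rest)
bot.line_to(p3(bot.read_state()["tcp_pos"],250),250)
bot.move_ptp([470,0,350],QB)
im,C=cam("top");cv2.imwrite("pics/top1.png",im[:,:,::-1])
cv2.imwrite("pics/c1.png",cv2.resize(im[140:350,175:500,::-1],None,fx=2.4,fy=2.4,interpolation=cv2.INTER_CUBIC))
```

```text
lane 84 47.66859558266861 83.39306623243928 69.76032637664034
grip 69.48830258165691 39.99966502189636
carry 69.49932494511805 [482.08057816 261.63886051 109.37700174]
down [-0.66960059 -0.57829776 -1.45791426]
t 37.3333
lane -84 47.70220302770557 -84.39370897158466 69.76893485758872
grip 69.51206322231646 40.00006020069122
carry 68.77064424877037 [363.48712677 263.20579892 109.89264973]
down [-0.00900496 -0.2217521  -0.83130602]
t 55.6417
```

View pics/c1.png

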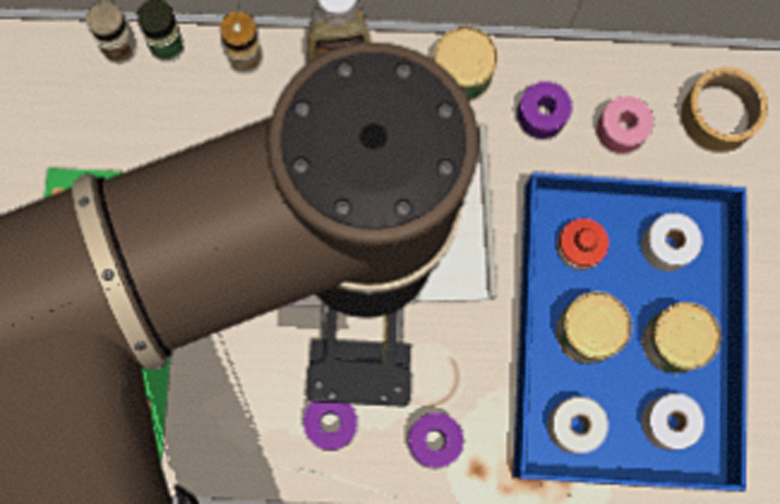

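Run:
```python
from h import *
np.set_printoptions(precision=1,suppress=True)
Q=down(np.radians(45)); X=np.array([-.7071,.7071])
for t in ((387.5,-247.2),(396.3,-355.),(604.,-357.3)):
    t=np.array(t)
    bot.move_ptp(p3(t-75*X,150),Q)
    im,C=cam("wrist"); cv2.imwrite(f"pics/roll{int(t[0])}.png",im[:,:,::-1])
    hsv=cv2.cvtColor(im,cv2.COLOR_RGB2HSV);S,V=hsv[:,:,1].astype(int),hsv[:,:,2].astype(int)
    k=np.zeros(S.shape,np.uint8);c=project([[*t,46]],C)[0]
    r=np.linalg.norm(project([[*(t+45*X),46]],C)[0]-c); cv2.circle(k,tuple(int(v) for v in c),int(r),1,-1)
    for b in blobs((S<60)&(V>150)&(k>0),800):
        cc,s,a=rect(onplane(b,C,46)); print(t,"->",cc,np.array(s),c,r)
im,C=cam("top");hsv=cv2.cvtColor(im,cv2.COLOR_RGB2HSV);H,S,V=[hsv[:,:,i].astype(int) for i in range(3)]
cv2.imwrite("pics/c2.png",cv2.resize(im[140:350,175:500,::-1],None,fx=2.4,fy=2.4,interpolation=cv2.INTER_CUBIC))
k=np.zeros(H.shape,bool);k[205:345,185:255]=1
for b in blobs((H>5)&(H<20)&(S>90)&k,300): c,s,a=rect(onplane(b,C,28)); print("tray",c,np.array(s),a)
print(bot.read_state()["t"])
```

```text
[ 387.5 -247.2] -> [ 387.6 -246.9] [60.  59.7] [314.2 134.5] 69.20815644359853
[ 396.3 -355. ] -> [ 395.  -355.4] [60.4 60.1] [315.5 134.4] 69.35434173632333
[ 604.  -357.3] -> [ 602.8 -356.3] [60.1 60.1] [314.2 135.9] 69.14279475119261
tray [364.4 301.7] [138.7  68.2] 89.36045837402344
tray [482.3 300. ] [138.   68.8] 89.193115234375
tray [600.8 298.8] [138.1  69.3] 89.51168823242188
60.6083
```

View pics/c2.png

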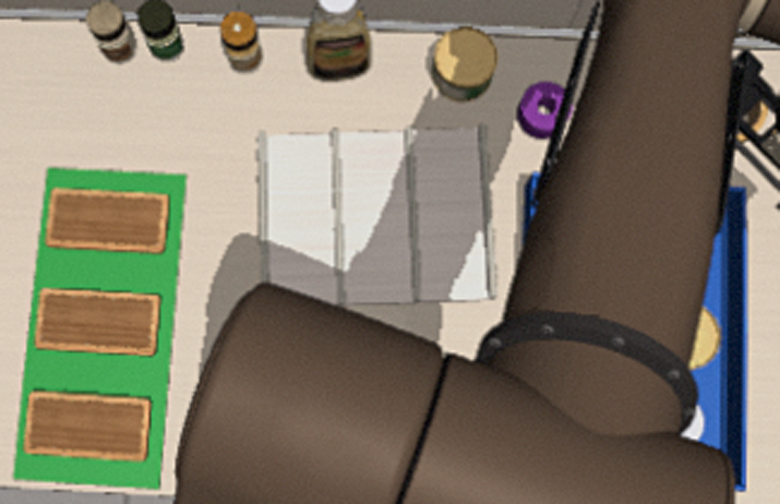

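View pics/roll387.png

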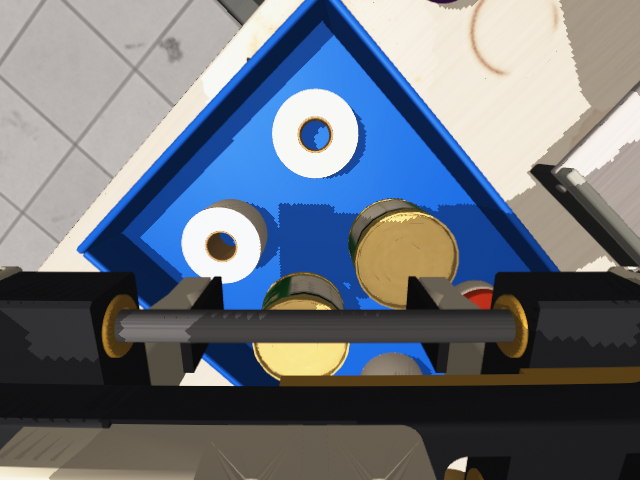

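All three trays are centred on their rests within about 2 mm. The crate is unchanged, and the first roll is clear of the walls for a diagonal grasp. Next I'll move the rolls, re-measuring each one first.

Run:
```python
from h import *
np.set_printoptions(precision=1,suppress=True)
Q=down(np.radians(45)); X=np.array([-.7071,.7071])
TR=[np.array([364,301.9]),np.array([482.5,300.3]),np.array([601.5,299])]
for t,rest in (((602.8,-356.3),2),((395,-355.4),1),((387.6,-246.9),0)):
    t=np.array(t)
    bot.move_ptp(p3(t-75*X,170),Q)
    im,C=cam("wrist")
    hsv=cv2.cvtColor(im,cv2.COLOR_RGB2HSV);S,V=hsv[:,:,1].astype(int),hsv[:,:,2].astype(int)
    k=np.zeros(S.shape,np.uint8);c=project([[*t,46]],C)[0]
    r=np.linalg.norm(project([[*(t+50*X),46]],C)[0]-c); cv2.circle(k,tuple(int(v) for v in c),int(r),1,-1)
    b=max(blobs((S<60)&(V>150)&(k>0),500),key=len); cc,s,a=rect(onplane(b,C,46)); print(t,"->",cc,np.array(s))
    assert np.linalg.norm(cc-t)<6 and 56<min(s) and max(s)<64
    bot.move_gripper(82,25); bot.line_to(p3(cc,110),200); bot.line_to(p3(cc,13),90)
    bot.move_gripper(55,25); st=bot.read_state(); print("grip",st["width"],st["finger_force"],st["contact_force"])
    assert st["width"]>57
    bot.line_to(p3(cc,40),60); bot.line_to(p3(cc,170),180)
    bot.move_ptp(p3(TR[rest],170),down(np.pi/2+BY)); print("carry",bot.read_state()["width"])
    bot.line_to(p3(TR[rest],60),150); bot.line_to(p3(TR[rest],35.5),30)
    print("down",bot.read_state()["contact_force"]); bot.move_gripper(80)
    bot.line_to(p3(TR[rest],60),60); bot.line_to(p3(TR[rest],170),200); print("t",bot.read_state()["t"])
bot.move_ptp([560,-200,300],Q)
im,C=cam("top")
cv2.imwrite("pics/c3.png",cv2.resize(im[140:350,175:500,::-1],None,fx=2.4,fy=2.4,interpolation=cv2.INTER_CUBIC))
hsv=cv2.cvtColor(im,cv2.COLOR_RGB2HSV);H,S,V=[hsv[:,:,i].astype(int) for i in range(3)]
k=np.zeros(H.shape,bool);k[205:345,185:255]=1
for b in blobs((S<70)&(V>140)&k,150): c,s,a=rect(onplane(b,C,68)); print("roll",c,np.array(s))
k[185:190]=0
for b in blobs((H>5)&(H<20)&(S>90)&k,300): c,s,a=rect(onplane(b,C,28)); print("tray",c,np.array(s),a)
```

```text
[ 602.8 -356.3] -> [ 602.9 -356.4] [60.4 59.6]
grip 60.07996795243236 24.988163294037804 [-0.5  0.8  3.2]
carry 60.0968770943199
down [ 0.  -0.2 -1.8]
t 71.175
[ 395.  -355.4] -> [ 395.2 -355.3] [60.  59.8]
grip 59.53000067399453 25.000419979915023 [-0.5  1.2  3.1]
carry 59.68330690364024
down [ 1.3 -0.3 -1.4]
t 83.9833
[ 387.6 -246.9] -> [ 387.7 -246.8] [60.  59.8]
grip 59.87768923890952 25.00078900983226 [-0.8  0.4  4.7]
carry 59.82379331304989
down [-0.5  0.2  0.1]
t 96.0
roll [364.9 300.5] [58.8 57.2]
roll [483.7 300. ] [59.5 59.2]
roll [506.5 202. ] [258.3  26.2]
roll [601.3 298.4] [61.8 57.6]
roll [579.8 287.5] [190.7 186.3]
tray [363.5 260.2] [68.4 55.1] -2.2188034057616903
tray [481.7 261.2] [68.7 60.9] -2.4154052734374716
tray [599.9 259.1] [69.6 58.4] -2.168159484863253
```

View pics/c3.png

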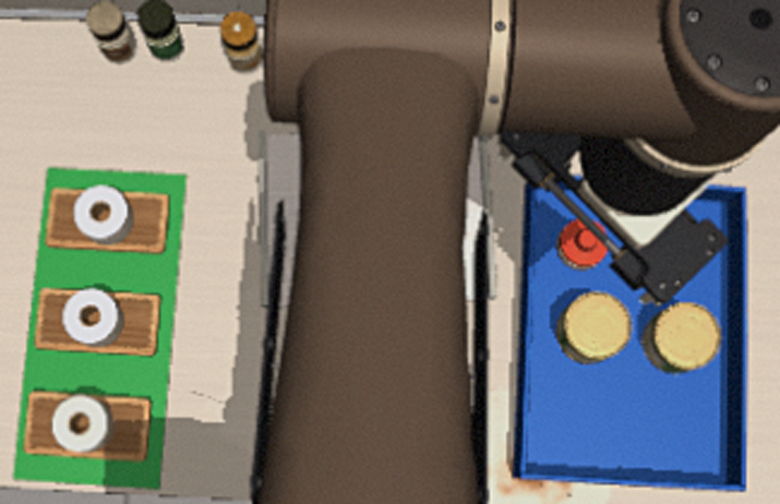

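Each tray now has a roll standing upright within about 2 mm of its centre. The tins and timer are still in the crate, so I'm handing the job in.

```bash
python3 -c "
from plant import bot
print(bot.close_job())"
```

```text
the job is handed in; nothing more can be done
None
```

The job is handed in at about 97 s: three trays lie lengthwise on the three cork rests, each with a roll upright within about 2 mm of its centre, and the tins and timer are still in the crate; the bottle and tin behind the rack were never approached, though the arm hid them in the last picture.

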